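# Stow the catch tray, then check the spring gauge at its marker

## Task

The abrasion tester's steel catch tray stands in the way of the bench spring gauge: slide it, with the grinding pot in it, straight into the open bay under the middle of the tester until its front wall is flush with the front edge of the deck, without knocking it against the tester. Then pull the gauge's loop out until the pointer on its top stands in the gap of the marker clip (never past the clip), hold it there for a good second, and ease it back fully home without letting it snap. Leave the other things on the bench where they are.

Things in the scene. Friction and masses are not known exactly. Their poses are not given: they have to be found in the camera images.
- tester: Grey tester, fixed. Origin on the bench below the middle of the deck's front edge; x points inwards under the deck, y along the edge. Deck 600 wide (y), 420 deep, underside 70 and top 95 mm up. Open bay in the middle: y -90 to 90 mm, side walls from x 20, back wall at x 200. On the deck: discs and pins up to 84 mm higher from x 145, rear housing 130 mm higher from x 350.
- tray: Loose low steel catch tray, about 0.5 kg, 160 mm long (x), 140 wide (y), 40 high, walls 4 mm. Origin under its centre. The front wall is at x = -80 mm and carries the handle; the +x end goes first into the bay. Stowed flush, its centre is 80 mm behind the tester's front edge and its x axis is along the tester's.
- tray_center (a point): Centre of the tray, half-way up (20 mm above its underside); axes as the tray's.
- tray_handle (a point): Middle of the tray's handle: a round level bar 12 mm thick, 90 mm long along the tray's y, 50 mm above the bench and 65 mm in front of the tray's front wall (free space between), on two arms at its ends. It stays outside the tester when the tray is stowed.
- pot: Loose black grinding pot standing in the tray, 60 mm across, 45 mm tall, about 0.2 kg; origin at the centre of its underside. It stays in the tray, upright.
- gauge: Bench spring gauge, fixed: aluminium housing 160 mm long (x from 0 to 160), 80 wide (y), top 60 mm above the bench, on a base plate 100 mm wide (x from -5 to 175). Origin on the bench below the middle of the housing's front face. The loop is pulled along the gauge's -x.
- gauge_slide (a joint): How far the gauge's loop is pulled out, m: 0 fully home, at most 0.125. A spring draws it home: about 3.5 N at 0 rising by 1.1 N per 10 mm. Loop and pointer move together; the moving part weighs about 0.3 kg.
- loop_bar (a point): Middle of the loop's outer crossbar: a round bar 12 mm thick, 96 mm long along the gauge's y, 40 mm above the bench; axes as the gauge's. At home it is 65 mm in front of the housing, with a side rod at each end; the opening inside is 59 mm (x) by 84 mm (y), clear down to the bench: fingers can go in from above.
- pointer (a point): The pointer: a dark upright blade 4 mm thick (x), 30 wide, 16 high on top of the housing, its centre given, 110 mm behind the housing's front face when home; it moves towards the front as the loop is pulled, by the same length. Axes as the gauge's.
- clip_gap (a point): Marker clip, fixed on the housing's top edge on the gauge's +y side: two dark prongs with a 14 mm gap between (along x); each 8 mm thick, 18 high. The point is the middle of the gap, level with the pointer. At the mark the pointer's x along the gauge equals this one's within 6 mm. Axes as the gauge's. 55 to 90 mm from the pointer's home.
- cup: Bystander: clear plastic cup, 72 mm across, 110 tall; origin under its centre.
- jar: Bystander: amber jar, 72 mm across, 100 tall; origin under its centre.
- beaker: Bystander: glass beaker, 64 mm across, 85 tall; origin under its centre.
- bottle: Bystander: white bottle, 66 mm across, 160 tall; origin under its centre.
- tiles: Bystander: stack of three tiles 100 x 100 mm, 30 tall; origin under its centre.
- boards: Bystander: three plywood plates 120 x 120 mm, fanned out, 24 tall; origin under the lowest one's centre.
- brush: Bystander: hand brush about 180 mm long along its x, up to 30 tall; origin under its middle.
Mind the look-alikes: they are no part of the job. Leave any purple look-alike of the pot alone.

How it is judged:
On the way, in this order (a step that is already met when the one before it is completed fails the run):
1. the tray is stowed flush in the bay under the tester, at rest (x of tray_center in the frame of tester between 0.068 and 0.092 m and y of tray_center in the frame of tester between -0.03 and 0.03 m and angle between the x axis of tray and the x axis of tester, either way round below 0.15 rad and height (world z) of tray below 0.006 m and angle between tray's own z axis and vertical below 0.06 rad and x of pot in the frame of tray between -0.06 and 0.06 m and y of pot in the frame of tray between -0.06 and 0.06 m and angle between pot's own z axis and vertical below 0.1 rad and linear speed of tray below 0.01 m/s), for 0.2 s.
2. the gauge's pointer stands in the clip's gap (within 6 mm of its middle) for 0.8 s (x of pointer in the frame of clip_gap between -0.006 and 0.006 m), for 0.8 s.
At the end, for the whole second after the job is handed in: The tray lies flat in the bay, its front wall within 12 mm of the deck's front edge, square to it within 0.15 rad, at rest with the pot upright in it; the gauge is home within 4 mm (all of step 1 and value of joint gauge_slide below 0.004 m); the robot touches nothing.
It fails at once if the pointer is pulled more than 16 mm beyond the middle of the clip's gap (past the clip) (x of pointer in the frame of clip_gap below -0.016 m).
It fails at once if the gauge snaps back (faster than 0.4 m/s) (velocity of joint gauge_slide below -0.4 m/s).
It fails at once if the tray or the pot is knocked against the tester (over 12 N) (contact force between any of tray, pot and tester above 12 N).
It fails at once if a bystander is moved more than 20 mm or tipped (distance of any of cup, jar, tiles, bottle, boards, brush, beaker from where it was at the start of the episode above 0.02 m or angle between any of cup, jar, tiles, bottle, boards, brush, beaker's own z axis and vertical above 0.3 rad).
It also fails if it takes over 59 s, if anything falls off the work surface, if the arm or the gripper's body presses on something with over 40 N, if the wrist force passes 120 N, or if a joint passes its speed limit or range.

## Robot

A 6-joint arm with a two-finger parallel gripper is mounted at the origin on the work surface. World frame = base frame: x ahead of the robot, y to its left, z up, the work surface at z = 0. Lengths are in m, angles in rad, forces in N, time in s.
With the tool pointing down it reaches from about 0.375 to 0.925 m from the base axis. Payload 5.7 kg.
Tool frame: the origin (TCP) lies where the fingers leave the gripper's body, on its centre line; the fingertips stand tcp_to_tips ahead of it and the grasp point (between the pads) lies 54 mm ahead of it (tcp_to_tips is the distance from the TCP to the fingertips, in m); z points along the fingers, y is the line along which they close (so a half turn about z gives the same grasp; the last joint's range is limited). The gripper opens to 85 mm and grips with 20 to 120 N. Pads are 22 mm wide; open, the fingers measure 114 mm over their backs; the gripper's body (76 mm by 85 mm) begins 54 mm behind the grasp point. The pads swing forward as they close: fully open they stand 13 mm farther back than shut.
Start: joints at [-1.316, 0.359, 1.51, -0, 1.272, -0.115], TCP at [0.217, -0.559, 0.304] pointing down, gripper open.
Joint ranges: [-2.97, 2.97], [-1.01, 2.36], [0.21, 2.38], [-0.96, 4.11], [0.2, 2.71], [-2.98, 2.98]. Speed limits (rad/s): [2.39, 2.39, 3.14, 3.14, 3.14, 3.14].

## Interface

Orientations are given as a 3x3 rotation matrix whose columns are the frame's x, y, z axes.
In Python, from workcell import get_obs, read_camera, job_done, outline_of, pinpoint, tcp_to_tips gives the robot as it stands.
- The arm moves only by the tool move_arm, never from a script. Its argument "targets" is a list that holds one entry, the list of rows, each a list of 5 numbers: the closure, from 0 (fully open) to 1 (shut), then the shift along the tool's x, y, z in m, then the turn about the tool's z in rad. In form: [[[grip, tx, ty, tz, turn], ...]]. A call has 1 to 8 rows; each row shifts and turns the commanded pose from where the row before left it, along the tool's axes as they then stand; what a row does not reach is not made up. A row lasts 1/12 s, in which the tool goes at most 41.7 mm and 7.16 degrees, less where a joint would pass 70% of its speed; a pose out of reach is approached as far as the arm can. A call with a gripper value outside its range is refused whole. The fingers move at their own pace and stop on an object; the grip force is fixed at half the most. Time passes only in rows, so rows that do not move let the fingers close. It gives the time, the measured TCP pose, the force, the opening and the grip force at its end, in the units of the state.
- get_obs(): the state, without advancing time (a new reading comes with each control period).
- read_camera(name): name is "side" or "top"; returns a dict with "pixels" (400x640x3 uint8, blue, green, red), "vfov" (degrees; the focal length in pixels is half the picture's height over the tangent of half this angle, whatever the lens; pixels are square), "cx", "cy" (the principal point, pixels), "extrinsics" (4x4, takes a point from camera to world coordinates). Camera axes: x right, y up, looking along -z (the intrinsics and any distortion apply to the point x, -y, -z); pixel columns grow to the right and rows downward; lengths in m; the calibration is good to about 2 mm. A picture is of the moment at which its call begins. There is no depth.
- job_done(): hands the job in; it is judged then, once.
Trained networks look in the newest picture that a camera, given by its name, has taken for a name from the list of things; names that differ only in an ending like _2 or _b are one class to them, and where a whole thing is asked for, a point or a joint stands for the part that bears it (a point fixed in the world has none). Each returns a list of dicts, best first, with "score" (0 to 1); they miss things now and then, are a little off and sometimes report something else, mostly with a low value. They report only what shows in the picture. A call takes as long as a camera call. They do not tell look-alikes from the thing itself.
- outline_of(camera, target): "pixels" (400x640 bool, what is visible of it) and "point" ([column, row] in pixels, amid what is visible of it).
- pinpoint(camera, target): "point" ([column, row] in pixels: a listed point, or the origin of a listed thing).
The state is a dict: "time": time; "joint_positions": joint angles; "qvel": joint speeds; "effort": joint torques, N m; "tcp_pos": TCP position; "tool_rot": TCP orientation; "force": force on the tool from outside, world axes, zero at the start; "torque": the same for the moment, N m; "width": finger opening in m; "grasp_force": force on a finger pad.
Only numpy, scipy, OpenCV 4.12 (cv2) and the standard library are available. Lean on these libraries where they do the work, as an engineer would, in place of code of your own. Each camera call takes 0.05 s, during which the arm holds its last target. There are 200 camera calls.

## Working session

There is one attempt and no reset: what is moved stays moved. The work goes in short steps, Python scripts to look and compute and a tool call to move; the robot and the scene stay as the last step left them, time stands still between calls to the robot, and variables do not carry over. Pictures are saved under pics/ and viewed, at most 10 in all, crops included, and the job is handed in when it is done.

Besides the shell and the picture viewer there is one more tool, called after "Call:" as name(argument=value, ...) on one line, values as JSON. move_arm: Moves the arm, as the interface text tells. Its arguments: {"type":"object","properties":{"targets":{"type":"array"}},"required":["targets"]}

```bash
ls; mkdir -p pics; python3 - <<'E'
from workcell import *
import cv2
o=get_obs();print(o['time'],o['tcp_pos'],o['tool_rot'],o['width'],tcp_to_tips)
for c in("side","top"):
    r=read_camera(c);cv2.imwrite(f"pics/{c}0.png",r["pixels"])
    print(c,{k:v for k,v in r.items() if k!="pixels"})
    for n in["tray_center","tray_handle","tray","tester","pot","gauge","loop_bar","pointer","clip_gap"]:
        print(c,n,[(round(d["score"],2),[round(float(x),1) for x in d["point"]]) for d in pinpoint(c,n)])
E
```

```text
pics
0.0 [ 0.21672507 -0.55890347  0.30305279] [[ 9.32395061e-01  3.61440545e-01 -4.27598251e-04]
 [ 3.61440715e-01 -9.32393391e-01  1.78173721e-03]
 [ 2.45302287e-04 -1.81583440e-03 -9.99998321e-01]] 0.08522507262438679 0.0726
side {'vfov': 47.8838979984979, 'cx': 315.7625067031182, 'cy': 199.65823372916066, 'extrinsics': array([[-0.89938107,  0.31050492, -0.30773427,  0.13897977],
       [-0.43683522, -0.61096129,  0.66022821,  0.68275502],
       [ 0.01699039,  0.72822592,  0.68512651,  0.97037703],
       [ 0.        ,  0.        ,  0.        ,  1.        ]])}
side tray_center [(0.97, [323.4, 220.6])]
side tray_handle [(0.6, [332.7, 182.7]), (0.59, [268.6, 179.3])]
side tray [(0.79, [323.0, 222.2]), (0.31, [224.0, 225.2])]
side tester [(0.6, [241.0, 319.4])]
side pot [(0.75, [387.0, 238.6]), (0.7, [374.7, 200.0]), (0.62, [316.7, 221.6])]
side gauge [(0.66, [270.2, 211.8])]
side loop_bar [(0.55, [287.6, 210.9])]
side pointer [(0.8, [233.1, 188.3])]
side clip_gap [(0.65, [255.3, 195.5])]
top {'vfov': 43.909528949150726, 'cx': 329.10578462555543, 'cy': 195.06112164036443, 'extrinsics': array([[-0.01334168,  0.98593031, -0.16662357,  0.31452879],
       [-0.99989831, -0.01231543,  0.00719083, -0.15272168],
       [ 0.00503762,  0.16670256,  0.98599436,  1.35457633],
       [ 0.        ,  0.        ,  0.        ,  1.        ]])}
top tray_center [(0.8, [330.3, 204.6])]
top tray_handle [(0.61, [380.1, 182.8])]
top tray [(0.59, [331.9, 205.4]), (0.5, [223.1, 249.9])]
top tester [(0.73, [192.1, 192.8])]
top pot [(0.7, [328.1, 197.4]), (0.7, [342.1, 274.5]), (0.68, [391.2, 243.5])]
top gauge [(0.84, [317.6, 145.2]), (0.22, [308.4, 134.3])]
top loop_bar [(0.72, [319.8, 170.4])]
top pointer [(0.89, [314.3, 103.4]), (0.45, [328.2, 204.8])]
top clip_gap [(0.46, [310.0, 133.5]), (0.38, [193.9, 191.0])]
```

View pics/top0.png

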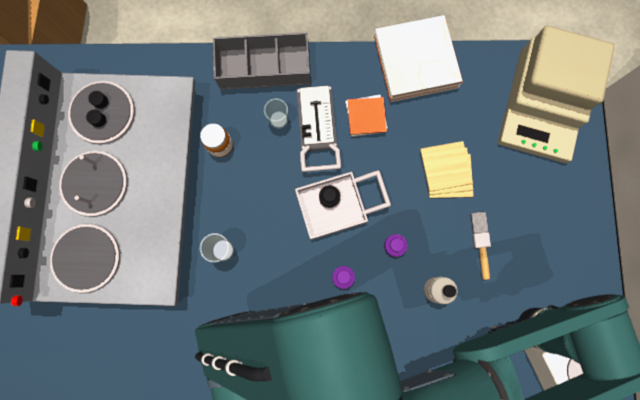

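View pics/side0.png

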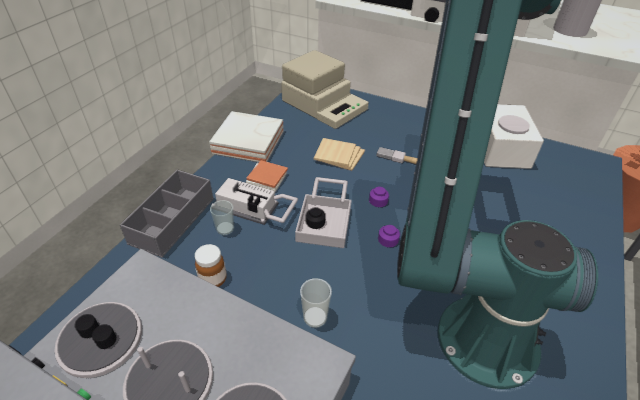

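Top picture: the tester is at left with its front edge from about (193,78) to (177,304). The tray with the black pot is at (331,205), its handle at (376,190). The gauge is at (318,145) with the loop bar at (320,168), the clip at (307,131) and the pointer near (314,103). 

Pot candidates are black at (329,197), which is the real one in the tray, and purple at (342,275) and (396,244), which are look-alikes. Tray candidates are the tray at (331,205) and the dark divided box at (262,60), which is a look-alike without a handle.

```bash
cat > h.py <<'E'
from workcell import *
import numpy as np, cv2
def K(r):
    f=200/np.tan(np.radians(r["vfov"])/2); return f
def ray(r,p):
    f=K(r);E=r["extrinsics"];d=E[:3,:3]@np.array([(p[0]-r["cx"])/f,-(p[1]-r["cy"])/f,-1]);return E[:3,3],d
def onz(r,p,z):
    o,d=ray(r,p);return o+d*(z-o[2])/d[2]
def tri(rs,ps):
    A=np.zeros((3,3));b=np.zeros(3);L=[]
    for r,p in zip(rs,ps):
        o,d=ray(r,p);d=d/np.linalg.norm(d);P=np.eye(3)-np.outer(d,d);A+=P;b+=P@o;L.append((P,o))
    x=np.linalg.solve(A,b);return x,[np.linalg.norm(P@(x-o)) for P,o in L]
def proj(r,X):
    E=r["extrinsics"];c=E[:3,:3].T@(np.array(X)-E[:3,3]);f=K(r)
    return np.array([r["cx"]+f*c[0]/-c[2],r["cy"]-f*c[1]/-c[2]])
E
python3 - <<'E'
from h import *
np.set_printoptions(precision=4,suppress=True)
t=read_camera("top");s=read_camera("side")
for n,z in dict(tray_center=.02,tray_handle=.05,tray=0,tester=0,pot=.004,gauge=0,loop_bar=.04,pointer=.068,clip_gap=.068).items():
    for c,r in(("top",t),("side",s)):
        for d in pinpoint(c,n): print(n,c,round(d["score"],2),onz(r,d["point"],z)[:2])
for n in["cup","jar","beaker","bottle","tiles","boards","brush"]:
    print(n,[(round(d["score"],2),onz(t,d["point"],0)[:2]) for d in pinpoint("top",n)])
# outlines
for n,z in(("tester",.095),("tray",.04),("gauge",.06)):
    o=outline_of("top",n)[0]; m=o["pixels"].astype(np.uint8)
    cs,_=cv2.findContours(m,0,2);c=max(cs,key=cv2.contourArea)
    q=cv2.approxPolyDP(c,4,True)[:,0]
    print(n,o["score"],[(tuple(p),onz(t,p,z)[:2]) for p in q])
im=t["pixels"][80:260,160:420];cv2.imwrite("pics/crop.png",cv2.resize(im,None,fx=3,fy=3,interpolation=cv2.INTER_CUBIC))
E
```

```text
tray_center top 0.91 [ 0.5137 -0.1673]
tray_handle top 0.71 [ 0.6062 -0.1355]
tray_handle top 0.63 [ 0.563  -0.3051]
tray_handle side 0.83 [ 0.5389 -0.2963]
tray top 0.83 [ 0.5089 -0.1618]
tray side 0.63 [ 0.5093 -0.1708]
tester top 0.72 [0.5469 0.2167]
tester side 0.85 [0.5528 0.216 ]
pot top 0.89 [ 0.4006 -0.335 ]
pot top 0.87 [ 0.3294 -0.1963]
pot top 0.78 [ 0.5352 -0.1572]
pot top 0.2 [ 0.6805 -0.1358]
pot side 0.91 [ 0.4013 -0.3253]
pot side 0.66 [ 0.3156 -0.1826]
pot side 0.65 [ 0.534  -0.1642]
pot side 0.65 [ 0.7546 -0.1787]
pot side 0.37 [0.6891 0.139 ]
gauge top 0.78 [ 0.6734 -0.1398]
gauge top 0.56 [0.6859 0.1494]
gauge side 0.77 [ 0.6671 -0.1482]
loop_bar top 0.72 [ 0.6156 -0.133 ]
loop_bar top 0.7 [ 0.5887 -0.48  ]
loop_bar side 0.7 [ 0.6107 -0.1409]
pointer top 0.76 [ 0.7908 -0.1188]
pointer side 0.67 [ 0.7835 -0.1214]
pointer side 0.35 [ 0.5549 -0.4005]
clip_gap top 0.6 [ 0.7022 -0.112 ]
clip_gap side 0.45 [ 0.7137 -0.1276]
cup [(0.97, array([0.395 , 0.1288]))]
jar [(0.94, array([0.6835, 0.1451])), (0.67, array([ 0.5156, -0.1636]))]
beaker [(0.89, array([ 0.7638, -0.018
[... 943 characters left out ...]
0.422 , -0.1102])), ((np.int32(365), np.int32(223)), array([ 0.46  , -0.2569])), ((np.int32(367), np.int32(214)), array([ 0.4841, -0.2628])), ((np.int32(389), np.int32(206)), array([ 0.505 , -0.3224]))]
gauge 0.85 [((np.int32(329), np.int32(87)), array([ 0.8344, -0.1659])), ((np.int32(298), np.int32(91)), array([ 0.8238, -0.0807])), ((np.int32(300), np.int32(125)), array([ 0.7268, -0.0859])), ((np.int32(308), np.int32(124)), array([ 0.7294, -0.1075])), ((np.int32(311), np.int32(133)), array([ 0.704 , -0.1155])), ((np.int32(302), np.int32(139)), array([ 0.6875, -0.0911])), ((np.int32(304), np.int32(171)), array([ 0.5992, -0.0961])), ((np.int32(340), np.int32(166)), array([ 0.6117, -0.1923]))]
```

View pics/crop.png

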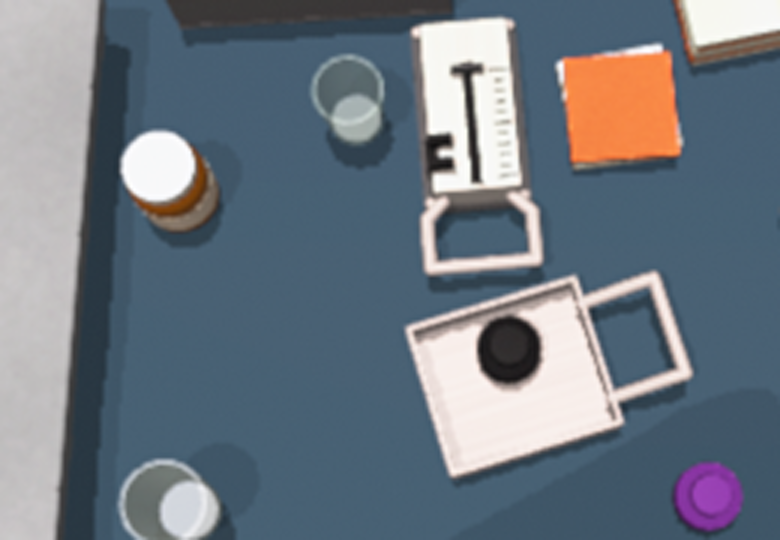

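The crop confirms it: the black pot at crop (509,349) is in the steel tray. The bar handle is at crop (672,325), the clip prongs near (440,152) and the pointer blade at (467,68). Next I refine the geometry.

```bash
python3 - <<'E'
from h import *
np.set_printoptions(precision=4,suppress=True)
t=read_camera("top");s=read_camera("side")
C=lambda p,z:onz(t,(160+(p[0]+.5)/3-.5,80+(p[1]+.5)/3-.5),z)[:2]
a=[C(p,.04) for p in((578,277),(407,328),(455,478),(622,423))]
print("tray corners",a,"centre",np.mean(a,0)); d=(a[1]+a[2]-a[0]-a[3])/2; print("len",np.linalg.norm(d),"yaw",np.degrees(np.arctan2(d[1],d[0])))
d=(a[0]+a[1]-a[2]-a[3])/2;print("wid",np.linalg.norm(d),"yaw-90",np.degrees(np.arctan2(d[1],d[0])))
print("handle",C((657,276),.05),C((686,374),.05))
print("pointer",C((467,68),.076),"clip",C((436,154),.078),"loop",C((484,266),.046))
g=[C(p,.06) for p in((413,25),(430,197),(513,18),(526,190))]
for i in(0,2): d=g[i]-g[i+1];print("gauge yaw",np.degrees(np.arctan2(d[1],d[0])),np.linalg.norm(d))
# tester front edge
im=cv2.cvtColor(t["pixels"],6).astype(float);P=[]
for r in range(90,300,4):
    row=im[r:r+3,165:205].mean(0);k=np.argmin(np.diff(row));P.append(onz(t,(165+k+.5,r+1),.095)[:2])
P=np.array(P);c=np.polyfit(P[:,0],P[:,1],1);res=P[:,1]-np.polyval(c,P[:,0]);print("edge",c,res.std(),np.polyval(c,.55),np.degrees(np.arctan(c[0])))
for n in("tester","clip_gap","pointer","tray_center"):
    a=pinpoint("top",n);b=pinpoint("side",n)
    if a and b: print(n,tri([t,s],[a[0]["point"],b[0]["point"]]))
E
```

```text
tray corners [array([ 0.5993, -0.2261]), array([ 0.5544, -0.0716]), array([ 0.4193, -0.1137]), array([ 0.4662, -0.2624])] centre [ 0.5098 -0.1684]
len 0.158359619502847 yaw 106.84699521737564
wid 0.1396474676071732 yaw-90 16.29325325266965
handle [ 0.5971 -0.2964] [ 0.508  -0.3194]
pointer [ 0.7848 -0.1283] clip [ 0.7043 -0.1001] loop [ 0.6091 -0.1414]
gauge yaw 5.204822103828908 0.16326244337689128
gauge yaw 3.3100506693612157 0.1631202853924799
edge [-0.0442  0.2363] 0.0007383138900397476 0.21196919204156378 -2.5326486736407934
tester (array([0.5514, 0.2139, 0.0063]), [np.float64(0.000289123015888604), np.float64(0.00028912301588855785)])
clip_gap (array([ 0.7054, -0.1112,  0.0766]), [np.float64(0.006184348460125656), np.float64(0.006184348460125797)])
pointer (array([ 0.7833, -0.1187,  0.063 ]), [np.float64(0.0011067090699232295), np.float64(0.001106709069923342)])
tray_center (array([ 0.5132, -0.165 ,  0.0179]), [np.float64(0.0005576467743874587), np.float64(0.0005576467743876946)])
```

Call:
move_arm(targets=[[[0.2,0.036,-0.01,0,0.01],[0.2,0.036,-0.01,0,0.01],[0.2,0.036,-0.01,0,0.01],[0.2,0.036,-0.01,0,0.01],[0.2,0.036,-0.01,0,0.01],[0.2,0.036,-0.01,0,0.01],[0.2,0.036,-0.01,0,0.01],[0.2,0.036,-0.01,0,0.01]]])

```text
time: 3.67
tcp_pos: [0.4638, -0.388, 0.304]
tool_rot: [[0.958, 0.285, 0.0], [0.285, -0.958, -0.0], [0.0, 0.0, -1.0]]
force: [-0.5, -0.6, -0.3]
width: 0.0685
grasp_force: 0.0
```

Call:
move_arm(targets=[[[0.2,0.027,-0.013,0.0,0],[0.2,0.027,-0.013,0.0,0],[0.2,0.027,-0.013,0.015,0],[0.2,0.027,-0.013,0.025,0],[0.2,0,0,0.03,0],[0.2,0,0,0.02,0],[0.2,0,0,0,0]]])

```text
time: 4.25
tcp_pos: [0.5492, -0.3062, 0.2092]
tool_rot: [[0.958, 0.287, -0.007], [0.287, -0.958, 0.005], [-0.005, -0.007, -1.0]]
force: [-1.4, 0.6, -0.8]
width: 0.0688
grasp_force: 0.0
```

```bash
python3 - <<'E'
from h import *
o=get_obs();print(o['tcp_pos'])
s=read_camera("side");t=read_camera("top")
for z in(.05,):
    print(proj(s,[.5525,-.307,z]),proj(t,[.5525,-.307,z]))
a=s["pixels"][130:280,240:440];cv2.imwrite("pics/a.png",cv2.resize(a,None,fx=3,fy=3))
for c,r in(("top",t),("side",s)):print([(round(d["score"],2),onz(r,d["point"],.05)[:2]) for d in pinpoint(c,"tray_handle")])
E
```

```text
[ 0.54924828 -0.30623733  0.20923138]
[330.06428568 179.59564856] [383.13530108 187.94016682]
[(0.89, array([ 0.56029591, -0.30179175])), (0.71, array([ 0.51087574, -0.16296238])), (0.41, array([0.67842984, 0.12594796]))]
[(0.74, array([ 0.54882986, -0.3158769 ])), (0.17, array([ 0.72096094, -0.20713431]))]
```

View pics/a.png

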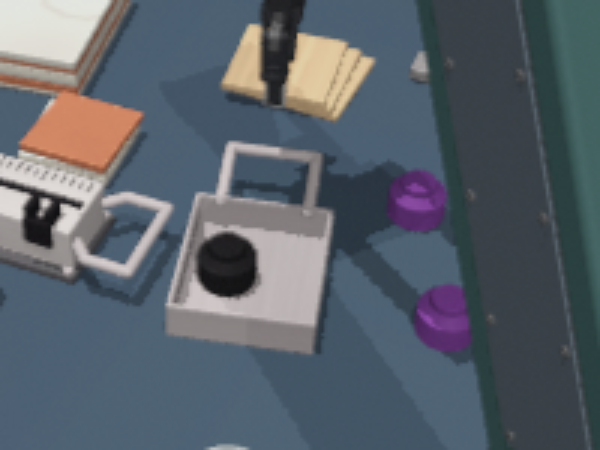

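The bar's middle is at pixel (330,180), which matches my estimate, and the fingers are above it. I descend and grasp.

Call:
move_arm(targets=[[[0.2,0.003,0,0.03,0],[0.2,0,0,0.03,0],[0.2,0,0,0.03,0],[0.2,0,0,0.014,0],[0.2,0,0,0,0],[0.6,0,0,0,0],[0.8,0,0,0,0],[1,0,0,0,0]]])

```text
time: 5.12
tcp_pos: [0.5553, -0.3088, 0.1123]
tool_rot: [[0.958, 0.286, 0.003], [0.286, -0.958, -0.002], [0.003, 0.003, -1.0]]
force: [0.6, -0.1, 0.7]
width: 0.0328
grasp_force: 0.0
```

Call:
move_arm(targets=[[[1,0,0,0,0],[1,0,0,0,0],[1,0,0,0,0],[1,0,0,0,0]]])

```text
time: 5.45
tcp_pos: [0.5546, -0.308, 0.1112]
tool_rot: [[0.958, 0.286, 0.002], [0.286, -0.958, -0.001], [0.001, 0.001, -1.0]]
force: [-0.9, 2.1, 5.3]
width: 0.0095
grasp_force: 58.6
```

Call:
move_arm(targets=[[[1,-0.006,0,0,0.042],[1,-0.006,0,0,0.042],[1,-0.006,0,0,0.042],[1,-0.006,0,0,0.042],[1,-0.006,0,0,0.042],[1,-0.006,0,0,0.042],[1,-0.006,0,0,0.042],[1,-0.006,0,0,0.04]]])

```text
time: 6.12
tcp_pos: [0.5093, -0.3163, 0.1117]
tool_rot: [[0.999, -0.047, 0.006], [-0.047, -0.999, -0.004], [0.007, 0.004, -1.0]]
force: [5.5, -1.0, 4.1]
width: 0.0101
grasp_force: 58.8
```

```bash
cat > tr.py <<'E'
from h import *
import sys
np.set_printoptions(precision=4,suppress=True)
t=read_camera("top")
o=get_obs();R=np.array(o['tool_rot']);y=R[:,1];p=np.array(o['tcp_pos']);c=p-.145*y
print("tcp",p,"tooly yaw",np.degrees(np.arctan2(y[1],y[0])),"centre pred",c[:2],"pix pred",proj(t,[c[0],c[1],.02]))
print("force",o["force"],o["width"],o["grasp_force"])
for n,z in(("tray_center",.02),("tray_handle",.05),("pot",.004)):
    print(n,[(round(d["score"],2),onz(t,d["point"],z)[:2]) for d in pinpoint("top",n)])
if len(sys.argv)>1: cv2.imwrite(sys.argv[1],cv2.resize(t["pixels"][60:310,160:460],None,fx=2.4,fy=2.4))
E
python3 tr.py pics/b.png
```

```text
tcp [ 0.5082 -0.3162  0.1117] tooly yaw -92.83313433395075 centre pred [ 0.5154 -0.1714] pix pred [332.5043 203.9603]
force [ 2.5741 -1.1986  5.0621] 0.009627207590733568 59.210615158081055
tray_center [(0.79, array([ 0.5222, -0.1655]))]
tray_handle [(0.59, array([ 0.5147, -0.3068]))]
pot [(0.93, array([ 0.5444, -0.1775])), (0.42, array([ 0.405 , -0.3314])), (0.4, array([ 0.2919, -0.448 ]))]
```

View pics/b.png

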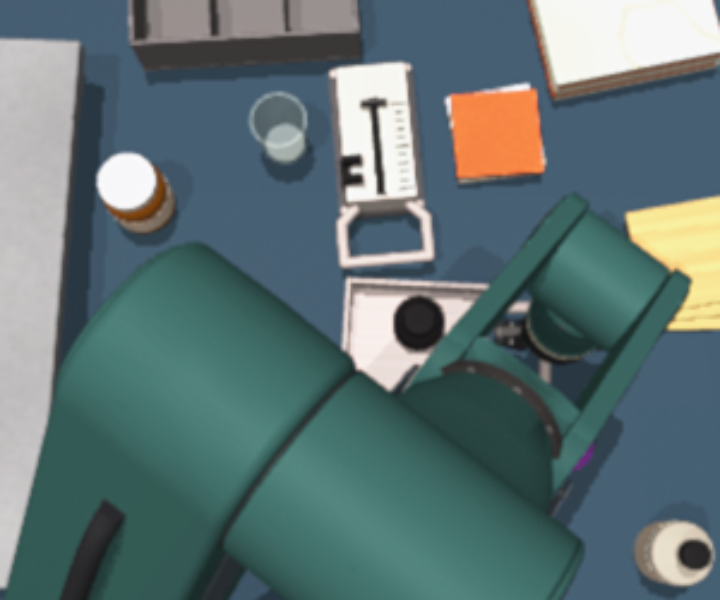

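The tray is now nearly square to the tester: its top edge runs from crop (348,282) to (490,287), 16 mm clear of the loop at (387,258). I slide it towards the bay.

Call:
move_arm(targets=[[[1,0,-0.004,0,0],[1,-0.001,-0.008,0,0],[1,-0.001,-0.012,0,0],[1,-0.001,-0.016,0,0],[1,-0.001,-0.018,0,0],[1,-0.001,-0.018,0,0],[1,-0.001,-0.018,0,0],[1,-0.001,-0.018,0,0]]])

```text
time: 6.98
tcp_pos: [0.507, -0.2043, 0.1117]
tool_rot: [[0.999, -0.043, 0.005], [-0.043, -0.999, -0.005], [0.006, 0.005, -1.0]]
force: [0.9, -7.1, 7.1]
width: 0.0095
grasp_force: 59.4
```

Call:
move_arm(targets=[[[1,-0.001,-0.018,0,0],[1,-0.001,-0.018,0,0],[1,-0.001,-0.018,0,0],[1,0.004,-0.014,0,0],[1,0.01,-0.014,0,0],[1,0.01,-0.014,0,0],[1,0.01,-0.01,0,0],[1,0.004,-0.005,0,0]]])

```text
time: 7.65
tcp_pos: [0.5453, -0.0933, 0.1113]
tool_rot: [[0.999, -0.041, 0.0], [-0.041, -0.999, -0.003], [0.0, 0.003, -1.0]]
force: [-6.3, -9.4, 13.7]
width: 0.0095
grasp_force: 60.7
```

```bash
python3 tr.py pics/c.png
```

```text
tcp [ 0.5458 -0.0928  0.1113] tooly yaw -92.33979309174909 centre pred [0.5518 0.0521] pix pred [250.4523 191.8022]
force [-1.5615 -2.4774  8.4406] 0.00946474954183256 60.086604952812195
tray_center [(0.79, array([0.5503, 0.0666]))]
tray_handle []
pot [(0.84, array([ 0.3234, -0.1932])), (0.83, array([ 0.4096, -0.3332])), (0.68, array([ 0.2814, -0.4514]))]
```

View pics/c.png

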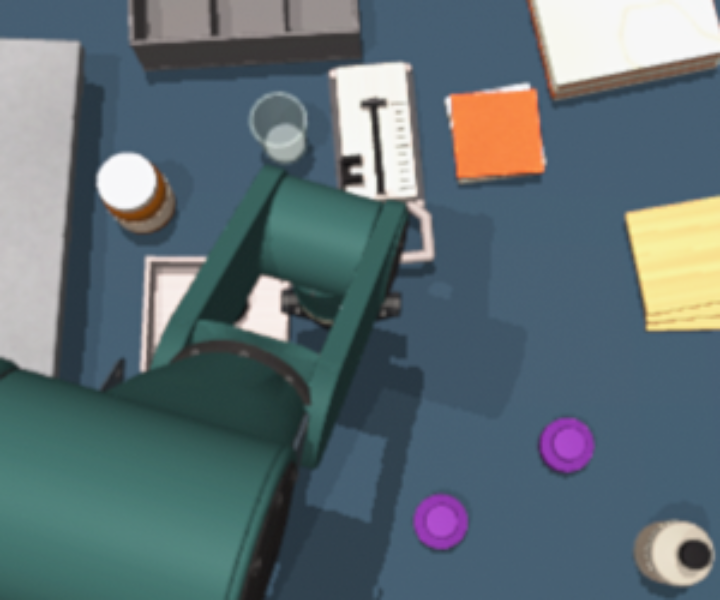

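Call:
move_arm(targets=[[[1,-0.001,-0.006,0,0],[1,-0.002,-0.01,0,0],[1,-0.002,-0.012,0,0],[1,-0.002,-0.012,0,0],[1,-0.001,-0.012,0,0],[1,-0.001,-0.01,0,0],[1,0,-0.006,0,0],[1,0,0,0,0]]])

```text
time: 8.52
tcp_pos: [0.5406, -0.025, 0.1116]
tool_rot: [[0.999, -0.042, 0.005], [-0.042, -0.999, -0.002], [0.005, 0.002, -1.0]]
force: [0.9, -2.8, 8.9]
width: 0.0093
grasp_force: 59.8
```

```bash
python3 - <<'E'
from h import *
np.set_printoptions(precision=4,suppress=True)
t=read_camera("top");s=read_camera("side")
o=get_obs();R=np.array(o['tool_rot']);y=R[:,1];p=np.array(o['tcp_pos']);c=p-.145*y
print(p,np.degrees(np.arctan2(y[1],y[0])),o["force"],c)
for n,im,r in(("top",t["pixels"].copy(),t),("side",s["pixels"].copy(),s)):
    for sx,sy in((1,1),(1,-1),(-1,1),(-1,-1)):
        q=c-sx*.08*y-sy*.07*R[:,0];q[2]=.04
        cv2.circle(im,tuple(int(round(v)) for v in proj(r,q)),1,(0,0,255),-1)
    ex=np.array([.0442,.999,0]);ey=np.array([-.999,.0442,0])
    for yy in(-.3,-.09,0,.09,.3):
        for z in (0.07,.095):
            q=np.array([.55,.213,z])+ey*yy;cv2.circle(im,tuple(int(round(v)) for v in proj(r,q)),1,(0,255,255),-1)
    cr=im[70:320,160:420] if n=="top" else im[160:400,150:410]
    cv2.imwrite(f"pics/d{n}.png",cv2.resize(cr,None,fx=1.5,fy=1.5)) if 0 else None
    globals()[n]=cv2.resize(cr[:240],None,fx=1.53,fy=2.4) if 0 else cr[:240]
cv2.imwrite("pics/d.png",cv2.resize(np.hstack([top,side]),None,fx=1.53,fy=1.53,interpolation=cv2.INTER_CUBIC))
E
```

```text
[ 0.5405 -0.0251  0.1115] -92.45891839703073 [ 1.1733 -1.5651  7.1922] [0.5468 0.1197 0.1113]
```

View pics/d.png

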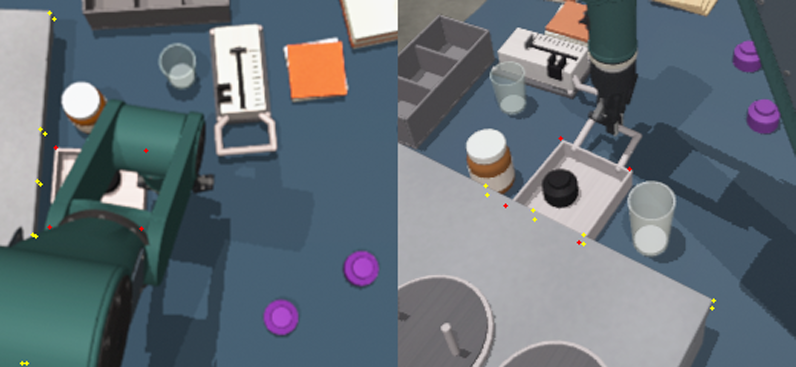

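The projected tray corners (red) agree with the picture to a few millimetres, and the tray is centred on the bay (yellow). I continue in.

Call:
move_arm(targets=[[[1,0,-0.006,0,0],[1,0,-0.01,0,0],[1,0,-0.01,0,0],[1,0,-0.01,0,0],[1,0,-0.01,0,0],[1,0,-0.01,0,0],[1,0,-0.01,0,0],[1,0,-0.01,0,0]]])

```text
time: 9.28
tcp_pos: [0.5437, 0.0498, 0.1116]
tool_rot: [[0.999, -0.042, 0.004], [-0.042, -0.999, -0.003], [0.004, 0.003, -1.0]]
force: [-1.1, -9.4, 11.5]
width: 0.0095
grasp_force: 60.1
```

Call:
move_arm(targets=[[[1,0,-0.01,0,0],[1,0,-0.01,0,0],[1,0,-0.01,0,0],[1,0,-0.01,0,0],[1,0,-0.01,0,0],[1,0,-0.01,0,0],[1,0,-0.006,0,0],[1,0,0,0,0]]])

```text
time: 9.95
tcp_pos: [0.5464, 0.117, 0.1116]
tool_rot: [[0.999, -0.042, 0.004], [-0.042, -0.999, -0.002], [0.004, 0.002, -1.0]]
force: [0.1, -5.0, 9.6]
width: 0.0096
grasp_force: 59.9
```

```bash
python3 - <<'E'
from h import *
np.set_printoptions(precision=4,suppress=True)
s=read_camera("side")
o=get_obs();p=o['tcp_pos'];print(p,o["force"])
im=s["pixels"].copy()
ex=np.array([.0442,.999,0]);ey=np.array([-.999,.0442,0])
for yy in(-.09,0,.09):
    for z in (0.0,.07,.095):
        q=np.array([.55,.213,z])+ey*yy;cv2.circle(im,tuple(int(round(v)) for v in proj(s,q)),1,(0,255,255),-1)
for n,z in(("tray_handle",.05),("tray_center",.02)):print(n,[(round(d["score"],2),onz(s,d["point"],z)[:2]) for d in pinpoint("side",n)])
cv2.imwrite("pics/e.png",cv2.resize(im[200:350,200:400],None,fx=4,fy=4,interpolation=cv2.INTER_CUBIC))
E
```

```text
[0.5464 0.1169 0.1115] [ 0.3241 -4.2418  9.4154]
tray_handle [(0.72, array([0.5378, 0.1156]))]
tray_center [(0.66, array([ 0.5784, -0.4787]))]
```

View pics/e.png

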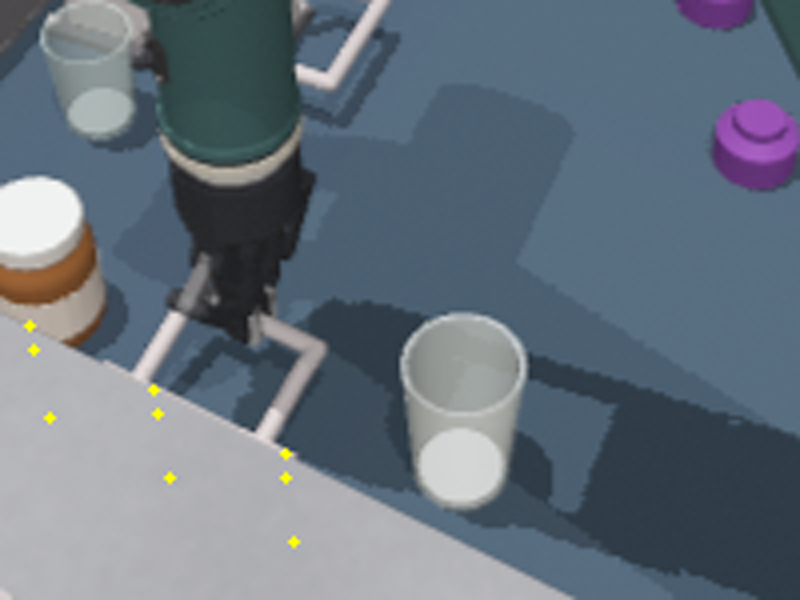

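The deck edge agrees with the model, and the tray is inside with its handle arms crossing the edge at crop (135,377) and (265,435). About 30 mm is left.

Call:
move_arm(targets=[[[1,0,-0.005,0,0],[1,0,-0.007,0,0],[1,0,-0.007,0,0],[1,0,-0.006,0,0],[1,0,-0.004,0,0],[1,0,-0.001,0,0],[1,0,0,0,0],[1,0,0,0,0]]])

```text
time: 10.77
tcp_pos: [0.5475, 0.1458, 0.1116]
tool_rot: [[0.999, -0.042, 0.003], [-0.042, -0.999, -0.002], [0.003, 0.002, -1.0]]
force: [-0.0, -9.2, 11.3]
width: 0.0095
grasp_force: 60.2
```

Call:
move_arm(targets=[[[0.6,0,0,0,0],[0.3,0,0,0,0],[0.2,0,0,0,0],[0.2,0,0,0,0],[0.2,0,0,-0.02,0],[0.2,0,0,-0.03,0],[0.2,0,0,-0.04,0],[0.2,0,0,-0.04,0]]])

```text
time: 11.43
tcp_pos: [0.545, 0.1472, 0.2402]
tool_rot: [[0.999, -0.044, -0.003], [-0.044, -0.999, -0.0], [-0.003, 0.0, -1.0]]
force: [0.9, -0.0, -0.1]
width: 0.068
grasp_force: 0.0
```

Call:
move_arm(targets=[[[0.4,0.01,0.02,-0.01,0],[0.4,0.01,0.036,0,0],[0.4,0.01,0.038,0,0],[0.4,0.01,0.038,0,0],[0.4,0.01,0.038,0,0],[0.4,0.01,0.038,0,0],[0.4,0.01,0.038,0,0],[0.4,0.01,0.036,0,0]]])

```text
time: 12.1
tcp_pos: [0.6135, -0.14, 0.2496]
tool_rot: [[0.999, -0.044, -0.001], [-0.044, -0.999, 0.0], [-0.001, -0.0, -1.0]]
force: [0.3, -0.6, -0.3]
width: 0.0515
grasp_force: 0.0
```

Call:
move_arm(targets=[[[0.4,0,0,0,-0.12],[0.4,0,0,0,-0.12],[0.4,0,0,0,-0.12],[0.4,0,0,0,-0.12],[0.4,0,0,0,-0.12],[0.4,0,0,0,-0.12],[0.4,0,0,0,-0.12],[0.4,0,0,0,-0.12]]])

```text
time: 12.77
tcp_pos: [0.6134, -0.1377, 0.2494]
tool_rot: [[0.604, 0.797, -0.001], [0.797, -0.604, 0.001], [-0.0, -0.001, -1.0]]
force: [0.5, -0.7, -0.4]
width: 0.051
grasp_force: 0.0
```

Call:
move_arm(targets=[[[0.4,0,0,0,-0.12],[0.4,0,0,0,-0.12],[0.4,0,0,0,-0.12],[0.4,0,0,0,-0.12],[0.4,0,0,0,-0.12],[0.4,0,0,0,-0.12],[0.4,0,0,0,0]]])

```text
time: 13.35
tcp_pos: [0.6134, -0.1377, 0.2495]
tool_rot: [[-0.07, 0.998, -0.001], [0.998, 0.07, 0.0], [0.001, -0.001, -1.0]]
force: [-0.0, -0.1, -0.6]
width: 0.0511
grasp_force: 0.0
```

```bash
python3 - <<'E'
from h import *
np.set_printoptions(precision=4,suppress=True)
t=read_camera("top");s=read_camera("side");o=get_obs();print(o['tcp_pos'],o['tool_rot'],o['joint_positions'])
for n,z in(("tray_handle",.05),("tray_center",.02),("loop_bar",.04),("pointer",.068),("clip_gap",.068)):
  for c,r in(("top",t),("side",s)):print(n,c,[(round(d["score"],2),onz(r,d["point"],z)[:2]) for d in pinpoint(c,n)])
a=cv2.resize(t["pixels"][80:230,160:360],None,fx=2,fy=2,interpolation=cv2.INTER_CUBIC);b=cv2.resize(s["pixels"][170:320,190:390],None,fx=2,fy=2,interpolation=cv2.INTER_CUBIC)
cv2.imwrite("pics/f.png",np.hstack([a,b]))
E
```

```text
[ 0.6135 -0.1378  0.2496] [[-0.0614  0.9981 -0.0006]
 [ 0.9981  0.0614  0.0004]
 [ 0.0005 -0.0006 -1.    ]] [-0.3309  0.4498  1.5069  0.0002  1.1856 -0.3924]
tray_handle top [(0.69, array([0.5588, 0.147 ]))]
tray_handle side [(0.56, array([0.5438, 0.1427]))]
tray_center top []
tray_center side [(0.69, array([ 0.6631, -0.1233])), (0.54, array([ 0.7519, -0.2427]))]
loop_bar top [(0.58, array([ 0.6166, -0.1419]))]
loop_bar side [(0.87, array([ 0.6083, -0.137 ])), (0.16, array([0.3767, 0.146 ]))]
pointer top []
pointer side [(0.63, array([ 0.7889, -0.1308]))]
clip_gap top [(0.58, array([ 0.2835, -0.4317]))]
clip_gap side [(0.6, array([ 0.7187, -0.1245])), (0.51, array([ 0.6347, -0.0782]))]
```

View pics/f.png

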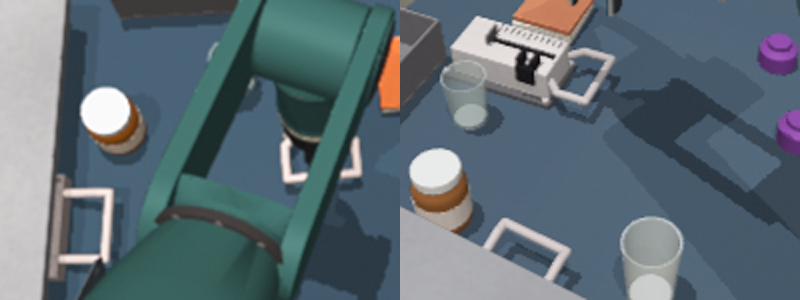

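The top view shows the tray's front wall as a 13 px band beyond the deck edge (crop x 55–68), which fits a flush tray seen obliquely. The bystanders stand where they were. I now grasp the loop.

Call:
move_arm(targets=[[[0.4,0,0,0.03,0],[0.4,0,0,0.035,0],[0.4,0,0,0.035,0],[0.4,0,0,0.03,0],[0.4,0,0,0.018,0],[0.4,0,0,0.006,0],[0.4,0,0,0,0],[0.6,0,0,0,0]]])

```text
time: 14.62
tcp_pos: [0.6142, -0.1383, 0.0965]
tool_rot: [[-0.065, 0.998, 0.001], [0.998, 0.065, -0.0], [-0.0, 0.001, -1.0]]
force: [0.4, 0.8, -1.0]
width: 0.0403
grasp_force: 0.0
```

Call:
move_arm(targets=[[[0.8,0,0,0,0],[0.9,0,0,0,0],[1,0,0,0,0],[1,0,0,0,0],[1,0,0,0,0],[1,0,0,0,0]]])

```text
time: 15.12
tcp_pos: [0.6115, -0.1384, 0.0976]
tool_rot: [[-0.066, 0.998, -0.004], [0.998, 0.066, -0.001], [-0.0, -0.004, -1.0]]
force: [-7.6, -2.6, 9.2]
width: 0.0099
grasp_force: 58.5
```

```bash
cat > g.py <<'E'
from h import *
np.set_printoptions(precision=4,suppress=True)
t=read_camera("top");s=read_camera("side");o=get_obs();print(o['time'],o['tcp_pos'],o['force'],o['width'],o['grasp_force'])
for n,z in(("loop_bar",.04),("pointer",.068),("clip_gap",.068),("tray_handle",.05)):
  for c,r in(("top",t),("side",s)):print(n,c,[(round(d["score"],2),d["point"],onz(r,d["point"],z)[:2]) for d in pinpoint(c,n)])
import sys;cv2.imwrite(sys.argv[1],cv2.resize(s["pixels"][165:245,200:310],None,fx=7,fy=7,interpolation=cv2.INTER_CUBIC))
E
python3 g.py pics/g.png
```

```text
15.2167 [ 0.6115 -0.1385  0.0976] [-8.8658 -2.3444  8.2087] 0.009632186114418522 58.530778884887695
loop_bar top []
loop_bar side [(0.7, [290.7, 210.4], array([ 0.6024, -0.1391]))]
pointer top [(0.52, [314.0, 103.0], array([ 0.7859, -0.1245]))]
pointer side [(0.58, [232.3, 189.4], array([ 0.7858, -0.1142])), (0.39, [237.4, 318.0], array([0.5316, 0.248 ]))]
clip_gap top []
clip_gap side [(0.6, [255.4, 195.4], array([ 0.7108, -0.1228]))]
tray_handle top [(0.62, [211.0, 189.6], array([0.5537, 0.1527]))]
tray_handle side [(0.89, [258.3, 288.1], array([0.5397, 0.1456]))]
```

Call:
move_arm(targets=[[[1,0,-0.005,0,0],[1,0,-0.009,0,0],[1,0,-0.01,0,0],[1,0,-0.01,0,0],[1,0,-0.01,0,0],[1,0,-0.01,0,0],[1,0,-0.008,0,0],[1,0,-0.003,0,0]]])

```text
time: 16.28
tcp_pos: [0.5521, -0.143, 0.0977]
tool_rot: [[-0.064, 0.998, 0.009], [0.998, 0.064, -0.002], [-0.003, 0.009, -1.0]]
force: [10.2, 3.1, -6.7]
width: 0.0096
grasp_force: 58.6
```

```bash
python3 g.py pics/h.png
```

```text
16.3833 [ 0.5523 -0.1429  0.0977] [ 9.1476  2.5384 -4.5155] 0.009839106741960684 58.70450556278229
loop_bar top []
loop_bar side [(0.74, [309.9, 215.2], array([ 0.5433, -0.1468]))]
pointer top [(0.68, [315.7, 126.1], array([ 0.7207, -0.1285]))]
pointer side [(0.74, [251.1, 194.3], array([ 0.7245, -0.1211]))]
clip_gap top [(0.23, [319.8, 146.7], array([ 0.6634, -0.139 ]))]
clip_gap side [(0.58, [254.4, 194.7], array([ 0.715, -0.124]))]
tray_handle top [(0.55, [212.7, 188.0], array([0.558 , 0.1483]))]
tray_handle side [(0.82, [259.6, 287.0], array([0.5386, 0.1414]))]
```

View pics/h.png

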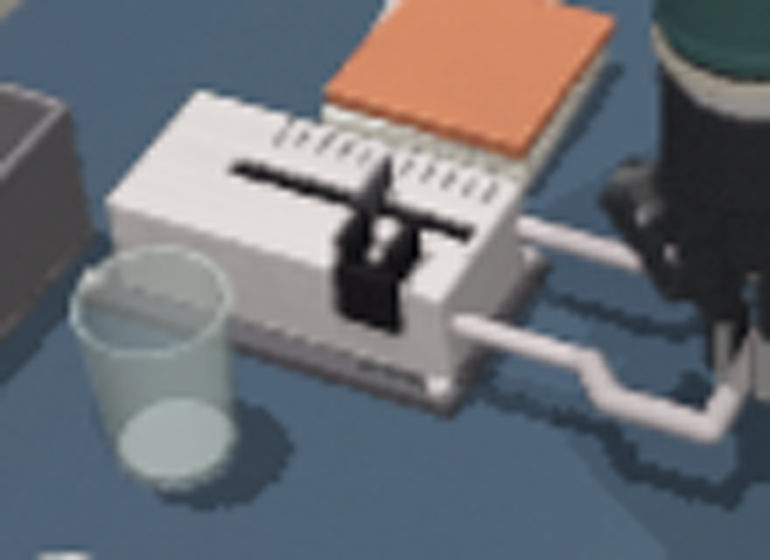

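The side view shows the blade behind the gap, with its top at crop (385,160) to (362,208). The prongs are at (352,240) and (405,245). Some 15–22 mm is still missing, so I measure the edges at sub-pixel level in the unobstructed first top picture.

```bash
python3 - <<'E'
from h import *
np.set_printoptions(precision=4,suppress=True,linewidth=200)
g=cv2.cvtColor(cv2.imread("pics/top0.png"),6)
print("prong region rows122-142 cols300-314");print(g[120:143,299:315])
print("pointer");print(g[98:110,308:325])
t=read_camera("top");g2=cv2.cvtColor(t["pixels"],6);print("now");print(g2[120:146,299:324])
np.save("h_dummy.npy",0)
E
```

```text
prong region rows122-142 cols300-314
[[105 110 114 193 247 249 248 248 248 247 248 248 247 248 249 243]
 [104 110 116 194 247 249 248 248 248 248 248 248 248 248 249 242]
 [103 110 119 193 247 250 249 249 249 249 249 248 248 248 249 247]
 [102 110 120 192 248 252 249 243 242 239 233 241 249 248 249 251]
 [100 112 117 159 211 222 207 181 177 162 142 194 242 247 249 251]
 [101 112 109  93  79  79  73  64  65  59  59 133 221 245 249 251]
 [ 98 107  97  67  40  36  37  36  33  31  39 105 204 246 249 251]
 [ 95  98  83  45  33  30  27  26  26  26  30  91 196 247 249 250]
 [ 96 101  87  43  24  18  21  41  64  76  77 106 202 248 249 250]
 [ 93 103  93  47  32  28  60 114 153 158 157 167 223 249 249 250]
 [ 91  99  93  48  37  42  98 185 234 233 231 231 241 249 249 250]
 [ 90  99  95  52  39  45 100 195 242 235 232 236 245 249 249 250]
 [ 90  99  97  57  40  41  63 129 163 140 137 159 223 248 249 249]
 [ 92 102  99  64  43  41  41  53  61  52  49  74 184 245 248 249]
 [ 93 105 102  69  45  40  38  35  33  32  29  54 164 238 246 249]
 [ 93 103 100  69  40  29  26  27  27  28  28  49 144 231 
[... 3322 characters left out ...]
 103 103 101 101 100  99  99  97  98  97  96  94  94  93  92  90  88  87  85  83]
 [ 59  39  49  81 102 104 103 103 103 102 102 101 100  99  98  97  97  96  95  94  93  92  91  90  88]
 [ 44  40  64  93 106 105 105 104 103 103 104 102 102 101 100 100  98  98  97  97  96  95  94  94  92]
 [ 37  47  78 102 107 107 106 105 105 104 104 103 103 102 103 101 100 101  98  98  98  97  96  96  95]
 [ 37  63  93 108 110 109 108 107 106 106 104 105 103 103 102 103 102 102 101 100 100  98  98  97  97]
 [ 42  74 106 111 111 110 109 109 109 108 107 106 105 105 105 103 103 103 103 102 101 100 101  99  98]
 [ 48  85 112 114 113 111 111 111 109 109 109 108 107 106 106 106 105 104 104 104 103 103 102 101 100]]
```

```bash
python3 - <<'E'
from h import *
t=read_camera("top")
for yaw in(3.7,4.5,5.2):
    u=np.array([np.cos(np.radians(yaw)),np.sin(np.radians(yaw))])
    f=lambda c,r,z:onz(t,(c,r),z)[:2]@u
    pa=f(317,121.5,.076)-.002; pb=f(317,124.6,.06)+.002
    ca=f(307,124.05,.078)-.015; cb=f(306,137,.06)+.015; cm=f(307,130.5,.064)
    print(yaw,"pointer",pa,pb,"clip",ca,cb,cm,"remaining",pa-ca,pb-cb)
E
```

```text
3.7 pointer 0.7189022217960932 0.719400079007877 clip 0.7002143692762802 0.6999792891405374 0.701689311514354 remaining 0.018687852519812975 0.019420789867339527
4.5 pointer 0.7163304586570086 0.7168365351867866 clip 0.6980227771676188 0.6978680191734463 0.6995199914787521 remaining 0.01830768148938977 0.018968516013340264
5.2 pointer 0.7139652715839993 0.714479098828702 clip 0.695991091097132 0.6959114379357797 0.697509953019592 remaining 0.017974180486867275 0.018567660892922278
```

All the edge estimates agree: 18.5 mm remain.

Call:
move_arm(targets=[[[1,0,-0.004,0,0],[1,0,-0.005,0,0],[1,0,-0.005,0,0],[1,0,-0.003,0,0],[1,0,-0.001,0,0],[1,0,0,0,0],[1,0,0,0,0]]])

```text
time: 17.47
tcp_pos: [0.5357, -0.1442, 0.0977]
tool_rot: [[-0.064, 0.998, 0.011], [0.998, 0.064, -0.002], [-0.003, 0.011, -1.0]]
force: [10.1, 4.5, -6.2]
width: 0.0096
grasp_force: 58.9
```

```bash
python3 - <<'E'
from h import *
np.set_printoptions(linewidth=200)
t=read_camera("top");o=get_obs();print(o['tcp_pos'],o['force'])
g=cv2.cvtColor(t["pixels"],6);print(g[122:140,302:326])
print(pinpoint("side","pointer") if read_camera("side") else 0)
E
```

```text
[ 0.53572952 -0.14419138  0.09766538] [11.29968265  3.4155378  -5.99641093]
[[194 247 250 249 249 249 249 249 249 248 248 249 247 207  71  39 103 214 251 249 248 248 247 247]
 [193 248 252 249 244 243 240 234 242 249 249 249 251 228  80  36  85 204 251 249 248 248 247 242]
 [160 211 223 207 182 178 163 143 196 243 248 249 251 229  81  34  78 200 252 249 248 248 247 240]
 [ 95  79  80  74  65  64  59  60 133 221 246 250 251 230  85  33  73 199 253 250 249 248 248 247]
 [ 67  39  36  35  35  33  32  38 105 205 247 251 252 230  92  39  70 195 254 250 244 246 249 248]
 [ 45  33  30  28  26  27  25  31  90 188 238 240 239 207  99  73  90 166 229 219 204 230 249 242]
 [ 43  24  17  20  41  64  77  77 103 176 208 176 170 146  99  95  98 105 113 106 110 198 248 241]
 [ 48  33  28  59 115 153 159 159 166 198 190 105  89  82  76  73  68  64  60  57  77 188 248 249]
 [ 48  37  42  98 187 235 234 233 232 235 204  88  69  71  55  40  37  47  87 125 148 216 250 249]
 [ 52  39  46 100 196 242 235 234 237 246 232 158 149 140  98  37  26  61 135 206 232 242 249 248]
 [ 58  40  42  63 129 163 141 138 159 223 243 232 233 220 158  54  31  79 179 244 250 249 249 248]
 [ 63  43  41  42  54  61  52  49  74 185 247 249 251 250 207  73  38  89 205 252 250 248 248 248]
 [ 63  46  43  40  36  35  33  30  54 165 238 246 250 252 229  80  35  84 204 252 249 248 248 248]
 [ 62  57  52  40  30  25  27  29  50 145 231 247 249 251 230  81  33  78 201 252 249 248 248 248]
 [ 75  72  67  57  46  44  63  87 108 159 232 249 249 251 229  86  34  73 198 252 249 248 248 248]
 [ 80  79  76  74  68  63  90 142 174 187 229 249 249 251 230  91  35  68 197 252 249 248 248 248]
 [ 84  84  82  81  70  57 103 188 233 233 241 249 249 251 229  91  34  67 195 252 249 248 248 245]
 [ 86  86  85  81  62  48 102 185 235 248 251 250 250 251 230  96  38  63 178 247 250 249 248 245]]
[]
```

Only 2 mm is left. I add it and hold.

Call:
move_arm(targets=[[[1,0,-0.002,0,0],[1,0,0,0,0],[1,0,0,0,0],[1,0,0,0,0],[1,0,0,0,0],[1,0,0,0,0],[1,0,0,0,0],[1,0,0,0,0]]])

```text
time: 18.28
tcp_pos: [0.5339, -0.1443, 0.0977]
tool_rot: [[-0.064, 0.998, 0.011], [0.998, 0.064, -0.002], [-0.003, 0.011, -1.0]]
force: [12.2, 4.0, -6.3]
width: 0.0098
grasp_force: 58.8
```

Call:
move_arm(targets=[[[1,0,0,0,0],[1,0,0,0,0],[1,0,0,0,0],[1,0,0,0,0],[1,0,0,0,0],[1,0,0,0,0],[1,0,0,0,0],[1,0,0,0,0]]])

```text
time: 18.95
tcp_pos: [0.5339, -0.1443, 0.0977]
tool_rot: [[-0.064, 0.998, 0.011], [0.998, 0.064, -0.002], [-0.003, 0.011, -1.0]]
force: [12.3, 3.1, -7.3]
width: 0.0099
grasp_force: 58.8
```

```bash
python3 - <<'E'
from h import *
np.set_printoptions(linewidth=200)
t=read_camera("top");o=get_obs();print(o['time'],o['tcp_pos'],o['force'])
g=cv2.cvtColor(t["pixels"],6);print(g[124:136,[305,306,307,313,314,315,318,319,320]])
E
```

```text
19.0 [ 0.53390151 -0.1443048   0.09764525] [11.12692184  4.17728026 -6.42401399]
[[207 182 178 249 251 229  77 200 252]
 [ 74  65  64 249 251 229  72 199 252]
 [ 35  35  35 250 252 231  69 196 253]
 [ 28  26  27 251 253 231  70 174 240]
 [ 21  41  65 232 228 194  90 133 172]
 [ 59 115 153 135 114 109  93  94  94]
 [ 99 187 236  89  63  66  55  51  55]
 [100 196 242 108  94  88  34  56 110]
 [ 63 129 164 166 164 153  25  77 176]
 [ 43  54  61 229 233 231  30  86 205]
 [ 40  37  34 247 250 253  36  85 204]
 [ 26  27  29 248 250 252  34  78 200]]
```

The blade (rows 129–132) lies within the gap (rows 129–132). A brief extra hold, then I ease it home.

Call:
move_arm(targets=[[[1,0,0,0,0],[1,0,0,0,0],[1,0,0,0,0],[1,0,0,0,0],[1,0,0.003,0,0],[1,0,0.006,0,0],[1,0,0.007,0,0],[1,0,0.007,0,0]]])

```text
time: 19.67
tcp_pos: [0.5561, -0.1427, 0.0976]
tool_rot: [[-0.064, 0.998, 0.009], [0.998, 0.064, -0.002], [-0.002, 0.009, -1.0]]
force: [8.8, 2.2, -3.8]
width: 0.0097
grasp_force: 59.1
```

Call:
move_arm(targets=[[[1,0,0.007,0,0],[1,0,0.007,0,0],[1,0,0.007,0,0],[1,0,0.007,0,0],[1,0,0.007,0,0],[1,0,0.006,0,0],[1,0,0.005,0,0],[1,0,0.003,0,0]]])

```text
time: 20.33
tcp_pos: [0.6031, -0.1391, 0.0975]
tool_rot: [[-0.065, 0.998, 0.005], [0.998, 0.065, -0.001], [-0.001, 0.005, -1.0]]
force: [3.1, 3.1, 8.3]
width: 0.0097
grasp_force: 60.3
```

Call:
move_arm(targets=[[[1,0,0.003,0,0],[1,0,0.003,0,0],[1,0,0.003,0,0],[1,0,0.002,0,0],[1,0,0.001,0,0],[1,0,0,0,0]]])

```text
time: 20.83
tcp_pos: [0.6114, -0.1385, 0.0975]
tool_rot: [[-0.066, 0.998, -0.002], [0.998, 0.066, -0.001], [-0.001, -0.002, -1.0]]
force: [-4.2, -0.7, 13.9]
width: 0.01
grasp_force: 61.1
```

It's home: TCP x is 0.6114 against 0.6115 at the start. I release and lift.

Call:
move_arm(targets=[[[0.8,0,0,0,0],[0.6,0,0,0,0],[0.4,0,0,0,0],[0.4,0,0,0,0],[0.4,0,0,-0.015,0],[0.4,0,0,-0.03,0],[0.4,0,0,-0.04,0],[0.4,0,0,-0.04,0]]])

```text
time: 21.5
tcp_pos: [0.6115, -0.1378, 0.2209]
tool_rot: [[-0.065, 0.998, -0.004], [0.998, 0.065, 0.001], [0.001, -0.003, -1.0]]
force: [0.5, -0.6, -0.9]
width: 0.0513
grasp_force: 0.0
```

Call:
move_arm(targets=[[[0.4,0,-0.02,-0.02,0],[0.4,0,-0.03,0,0],[0.4,0,-0.03,0,0],[0.4,0,-0.03,0,0],[0.4,0,-0.02,0,0],[0.4,0,0,0,0],[0.4,0,0,0,0],[0.4,0,0,0,0]]])

```text
time: 22.17
tcp_pos: [0.4837, -0.1469, 0.2411]
tool_rot: [[-0.065, 0.998, 0.001], [0.998, 0.065, -0.0], [-0.0, 0.001, -1.0]]
force: [0.7, 0.4, 0.8]
width: 0.0516
grasp_force: 0.0
```

```bash
python3 - <<'E'
from h import *
np.set_printoptions(precision=4,suppress=True,linewidth=200)
t=read_camera("top");s=read_camera("side");o=get_obs();print(o['time'],o['tcp_pos'],o['force'])
g=cv2.cvtColor(t["pixels"],6);print(g[98:110,308:325])
for n,z in(("tray_handle",.05),("pointer",.068),("loop_bar",.04)):
  for c,r in(("top",t),("side",s)):print(n,c,[(round(d["score"],2),onz(r,d["point"],z)[:2]) for d in pinpoint(c,n)])
h=g[165:225,180:222];print(h[::5])
E
```

```text
22.2667 [ 0.4842 -0.1469  0.241 ] [-0.2204 -0.3699  0.1684]
[[247 247 247 248 247 247 247 246 247 247 248 248 247 247 246 246 247]
 [247 247 248 248 248 248 249 245 239 244 249 249 248 248 247 246 246]
 [247 248 246 244 242 231 221 204 183 206 231 230 231 242 247 247 247]
 [248 245 227 201 187 151 113 103  98 117 135 130 153 223 245 247 247]
 [248 238 168 107  99  92  86  81  74  71  67  68 110 198 234 224 220]
 [249 233 136  63  54  51  48  46  42  52  70  77 100 190 228 200 206]
 [248 233 149 109 109  97  66  35  41  99 147 152 158 216 243 239 246]
 [249 243 214 175 171 149  91  35  54 160 231 232 231 240 248 247 244]
 [248 248 243 232 231 202 118  45  62 176 248 251 249 248 248 246 233]
 [248 248 247 249 251 235 140  49  54 156 239 250 249 248 247 247 237]
 [248 247 247 249 250 240 161  55  49 139 231 249 248 248 247 247 247]
 [248 247 247 248 249 244 182  62  43 120 223 249 249 248 247 247 240]]
tray_handle top [(0.7, array([0.5555, 0.1472]))]
tray_handle side [(0.68, array([0.5392, 0.1441]))]
pointer top [(0.46, array([ 0.7818, -0.1147]))]
pointer side [(0.81, array([ 0.7835, -0
[... 1428 characters left out ...]
63  61  67  81]
 [191 184 146  79  72 113 143 144 137 112  81  79  76  64  51  64  79  79  79  79  83  89  89  89  89  90  89  85  82  88 165 233 236 215 157  82  58  58  59  70  82  82]
 [195 182 128  66  86 125 140 138 137 160 190 192 202 215 215 214 214 213 212 211 211 210 210 209 210 212 217 216 217 219 223 224 214 176 122  82  62  59  59  71  86  86]
 [189 162  99  65 104 143 144 140 118  82  80  81  72  61  66  67  62  53  54  58  63  64  64  63  63  63  62  62  62  62  62  63  63  61  63  62  63  62  64  77  92  92]
 [183 136  69  60  66  70  71  71  72  71  70  68  62  66  80  82  82  81  81  86  92  92  92  92  92  92  92  92  93  92  91  92  92  92  92  92  92  92  92  92  92  92]]
```

```bash
python3 - <<'E'
from h import *
t=read_camera("top")
for r,c,b,e in((185,190.7,213,184.2),(195,189.7,212.7,183.4)):
    w=onz(t,(c,r),0);d=onz(t,(e,r),.095);h=onz(t,(b,r),.052);print("wall",w[:2],"edge",d[:2],"handle+.065",h[1]+.065, "out by",d[1]-w[1])
E
```

```text
wall [0.57654429 0.22100958] edge [0.55837584 0.21154241] handle+.065 0.2122405818241055 out by -0.009467171227601157
wall [0.54842519 0.22283931] edge [0.53222343 0.21267316] handle+.065 0.21234400324382252 out by -0.010166144839174107
```

```bash
python3 - <<'E'
from h import *
np.set_printoptions(precision=4,suppress=True,linewidth=220)
t=read_camera("top");s=read_camera("side");im=t["pixels"]
print(im[190,180:206].tolist())
for Y in(.2123,.2215):
    print(Y,[proj(t,[.563,Y,z]).round(1).tolist() for z in(0,.004,.04,.05)],"deck",[proj(t,[.563,.2123,z]).round(1).tolist() for z in(.07,.095)])
print([proj(t,[.56,y,.05]).round(1).tolist() for y in(.1413,.1473,.1533)])
# unstowed tray in first picture: far-left wall etc
g=cv2.cvtColor(cv2.imread("pics/top0.png"),6)
E
```

```text
[[195, 195, 197], [196, 196, 198], [194, 193, 196], [167, 165, 168], [103, 103, 104], [66, 66, 67], [99, 101, 110], [132, 136, 150], [136, 140, 153], [134, 138, 151], [113, 117, 127], [78, 80, 88], [76, 79, 86], [77, 80, 87], [73, 71, 73], [67, 56, 44], [85, 71, 52], [104, 86, 63], [104, 87, 64], [104, 86, 64], [103, 86, 63], [104, 86, 64], [110, 92, 68], [115, 96, 71], [117, 98, 73], [116, 97, 72]]
0.2123 [[193.7, 189.8], [193.3, 189.5], [189.8, 187.1], [188.7, 186.4]] deck [[186.7, 185.1], [184.0, 183.2]]
0.2215 [[190.4, 189.8], [190.0, 189.5], [186.3, 187.2], [185.3, 186.5]] deck [[186.7, 185.1], [184.0, 183.2]]
[[215.3, 187.2], [213.1, 187.3], [210.8, 187.3]]
```

The pixel colours settle it: columns 191–194 are the shaded wall face, so the wall's foot is at column about 194 against 193.7 predicted for flush. The tray is flush to about 1–2 mm, and the pointer's pixels match the start picture.

```bash
python3 -c "
from workcell import *
print(job_done())"
```

```text
the job is handed in; nothing more can be done
None
```

The job is handed in (the hand-in call gave no verdict): by the camera measurements the tray stands flush in the bay to about 2 mm, the pointer was held in the clip's gap for well over a second, and the gauge was eased back home and released.

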